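Break down the stripped viewer onto its work places

TASK

The parts of a stripped stereo viewer are piled up on the cork mat: take the pile apart and set each part, right way up as it lies now, on its own work place: the small eye lens flat in the small round dish, the large frosted lens flat in the large round dish, the brass hood fully down over the wooden former with its long side along the former's, and the walnut card holder flat between the cheeks of the gluing rest, lengthwise along them and about centred. Set the parts down, do not let them fall, and do not knock over or shift the amber bottle or the loupe that stand nearby. At the end everything is let go and lies still.

Things in the scene. Friction and masses are not known exactly. Their poses are not given: they have to be found in the camera images.
- eye_lens_mid (a point): Small eye lens in a round brass cell: upright cylinder, diameter 32 mm, height 22 mm, clear glass on top. Always the topmost part of the pile: it stands on whichever of the hood or the frosted lens is under it. The point is its centre, half-way up; z up.
- field_lens_mid (a point): Large frosted (milky white) lens in a round brass cell: upright cylinder, diameter 56 mm, height 28 mm. In the pile it stands on one end of the card holder. The point is its centre, half-way up; z up.
- hood_mid (a point): Brass hood: rectangular sheet-brass cover, 72 mm long (its x axis) by 52 mm wide (y) by 28 mm high, open underneath, walls and top 3 mm, with a 30 by 18 mm window in its top face; inside 66 by 46 mm and 25 mm deep. In the pile it stands on the other end of the card holder, long sides along it. The point is its centre, half-way up; z up. Grip it across its 52 mm width.
- card_holder_mid (a point): Walnut stereo card holder, the bottom part of the pile, lying on a 4 mm cork mat: block 180 mm long (its x axis) by 60 mm wide (y) by 26 mm high, two narrow card grooves along the top. The hood and the frosted lens stand 48 mm either side of its middle. The point is its centre, half-way up; z up. Grip it across its 60 mm width.
- eye_dish: Small round felt-lined wooden dish, fixed to the bench: inside diameter 52 mm, outside 64 mm; felt floor 4 mm and rim 9 mm above the origin. Origin at the centre of its underside on the bench; z up.
- field_dish: Large round felt-lined wooden dish, fixed to the bench: inside diameter 76 mm, outside 88 mm; felt floor 4 mm and rim 9 mm above the origin. Origin at the centre of its underside on the bench; z up.
- former: Wooden hood former, fixed to the bench: upright block 48 mm long (x) by 28 mm wide (y), its top 46 mm above the origin, on a foot plate 104 by 80 mm and 10 mm thick. The hood goes down over the block until the inside of its top face rests on the block's top: its lower edge is then 21 mm above the bench. Origin at the centre of the underside on the bench; x along the block's length, z up.
- rest: Gluing rest, fixed to the bench: flat wooden board 130 mm long (x) by 98 mm wide with a felt floor 8 mm above the origin and a low cheek along each long side, open at both ends; 78 mm between the cheeks, whose tops are 15 mm above the origin. The card holder lies between the cheeks on the felt, sticking out 25 mm at either end. Origin at the centre of the underside on the bench; x along the cheeks, z up.
- bottle_mid (a point): Bystander: amber glass bottle standing on the bench, diameter 44 mm, height 105 mm, paper band. The point is on its axis, 52 mm up.
- loupe_mid (a point): Bystander: black loupe standing on the bench, diameter 36 mm, height 30 mm. The point is its centre, half-way up.

How it is judged:
At the end, for the whole second after the job is handed in: Each lens flat on the felt of its own dish (within 13 mm of its centre), the hood down on the former (15 mm, 0.4 rad), the card holder on the felt between the cheeks (12 mm across, 30 mm overall, 0.25 rad), all within 4 mm in height, level within 0.1 rad, released, at rest (horizontal distance between eye_lens_mid and eye_dish below 0.013 m and z of eye_lens_mid in the frame of eye_dish between 0.011 and 0.019 m and angle between each of eye_lens_mid, field_lens_mid, hood_mid, card_holder_mid's own z axis and vertical below 0.1 rad and linear speed of each of eye_lens, field_lens, hood, card_holder below 0.02 m/s and angular speed of each of eye_lens, field_lens, hood, card_holder below 0.2 rad/s and contact force between the fingers and eye_lens below 0.05 N and horizontal distance between field_lens_mid and field_dish below 0.013 m and z of field_lens_mid in the frame of field_dish between 0.014 and 0.022 m and contact force between the fingers and field_lens below 0.05 N and horizontal distance between hood_mid and former below 0.015 m and z of hood_mid in the frame of former between 0.031 and 0.039 m and contact force between the fingers and hood below 0.05 N and angle between the x axis of hood_mid and the x axis of former, either way round below 0.4 rad and horizontal distance between card_holder_mid and rest below 0.03 m and z of card_holder_mid in the frame of rest between 0.017 and 0.025 m and contact force between the fingers and card_holder below 0.05 N and angle between the x axis of card_holder_mid and the x axis of rest, either way round below 0.25 rad and y of card_holder_mid in the frame of rest between -0.012 and 0.012 m); the robot touches nothing.
It fails at once if a part is let fall (loose from the fingers and moving faster than 0.75 m/s, a drop of about 3 cm) ((linear speed of eye_lens above 0.75 m/s and contact force between the fingers and eye_lens below 0.01 N) or (linear speed of field_lens above 0.75 m/s and contact force between the fingers and field_lens below 0.01 N) or (linear speed of hood above 0.75 m/s and contact force between the fingers and hood below 0.01 N) or (linear speed of card_holder above 0.75 m/s and contact force between the fingers and card_holder below 0.01 N)).
It fails at once if the amber bottle is knocked over or shifted more than 40 mm (distance of bottle_mid from where it was at the start of the episode above 0.04 m or angle between bottle_mid's own z axis and vertical above 0.5 rad).
It fails at once if the loupe is knocked over or shifted more than 40 mm (distance of loupe_mid from where it was at the start of the episode above 0.04 m or angle between loupe_mid's own z axis and vertical above 0.7 rad).
It also fails if it takes over 96 s, if anything falls off the work surface, if the arm or the gripper's body presses on something with over 40 N, if the wrist force passes 120 N, or if a joint passes its speed limit or range.

ROBOT

A 6-joint arm with a two-finger parallel gripper is mounted at the origin on the work surface. World frame = base frame: x ahead of the robot, y to its left, z up, the work surface at z = 0. Lengths are in m, angles in rad, forces in N, time in s.
With the tool pointing down it reaches from about 0.35 to 0.975 m from the base axis. Payload 7.1 kg.
Tool frame: the origin (TCP) lies midway between the tips of the shut fingers; the grasp point (between the pads) lies 19 mm behind it; z points along the fingers, x is the direction in which the jaws open and shut, and the axes are right-handed (so a half turn about z gives the same grasp; the last joint's range is limited). The gripper opens to 88 mm and grips with 3 to 60 N. Pads are 20 mm wide; open, the fingers measure 115 mm over their backs; the gripper's body (75 mm by 178 mm) begins 61 mm behind the grasp point.
Start: joints at [1.25, 0.423, 1.63, -0, 1.089, -0.019], TCP at [0.186, 0.597, 0.223] pointing down, gripper open.
Joint ranges: [-3, 3], [-0.9, 2.11], [0.09, 2.58], [-1.31, 4.45], [0.11, 2.69], [-2.54, 2.54]. Speed limits (rad/s): [2.39, 2.39, 3.01, 3.14, 3.14, 3.14].

INTERFACE

Orientations are given as a unit quaternion [w, x, y, z].
In Python, from station import move_pose, movel, movej, command_gripper, wait, inverse_kinematics, read_camera, camera_info, MotionError, job_done, get_time, get_joint_pos, get_qvel, get_effort, get_tcp_pos, get_ee_rot, get_ft_force, get_ft_torque, get_grip_width gives the robot as it stands. Calls block until the motion is done:
- move_pose(position, orientation): joint-space move of the TCP to a pose.
- movel(position, frame=None, v=0.15, until_force=None): straight line of the TCP; frame=None keeps the orientation; v is the mean speed in m/s. With until_force (N) it stops when the force on the tool has changed by that much, and returns True; else False.
- movej(angles): joint-space move.
- command_gripper(opening): opening from 0.0 (shut) to 1.0 (fully open); the grip force is fixed at half the most; returns when the fingers have stopped.
- wait(seconds).
- inverse_kinematics(position, orientation): joint angles nearest the present ones, or None.
- read_camera(name): name is "scene" or "top"; returns the picture (480x640x3 uint8, red, green, blue); there is no depth.
- camera_info(name): a dict with "intrinsics" (3x3 intrinsics, pixels), "T" (4x4, takes a point from camera to world coordinates). Camera axes: x right, y up, looking along -z (the intrinsics and any distortion apply to the point x, -y, -z); pixel columns grow to the right and rows downward; lengths in m; the calibration is good to about 2 mm. A picture is of the moment at which its call begins. camera_info takes no time and is no camera call.
A pose or a line that the arm cannot do raises MotionError and nothing moves.
- job_done(): hands the job in, once; it reports no verdict.
Readings, each from a call of its own:
- get_time(): time.
- get_joint_pos(): joint angles.
- get_qvel(): joint speeds.
- get_effort(): joint torques, N m.
- get_tcp_pos(): TCP position.
- get_ee_rot(): TCP orientation.
- get_ft_force(): force on the tool from outside, world axes, zero at the start.
- get_ft_torque(): the same for the moment, N m.
- get_grip_width(): opening from 0.0 (shut) to 1.0 (fully open).
Only numpy, scipy, OpenCV 4.12 (cv2) and the standard library are available. Lean on these libraries where they do the work, as an engineer would, in place of code of your own. Each camera call takes 0.05 s, during which the arm holds its last target.

## Working session

There is one attempt and no reset: what is moved stays moved. The work goes in short steps, each a Python script; the robot and the scene stay as the last script left them, time stands still between calls to the robot, and variables do not carry over. Pictures are saved under pics/ and viewed, and the job is handed in when it is done.

```bash
ls; mkdir -p pics; python3 - <<'E'
from station import *
import cv2
print(get_time(),get_tcp_pos(),get_ee_rot(),get_grip_width())
for n in("scene","top"):
    im=read_camera(n); cv2.imwrite(f"pics/{n}0.png",im[:,:,::-1]); print(camera_info(n))
E
```

```text
pics
0.0 [0.18556567 0.59622187 0.22188703] [ 4.65116231e-04  8.05368303e-01  5.92774226e-01 -6.30392634e-04] 0.999360992069455
{'intrinsics': array([[476.89326997,   0.        , 320.685828  ],
       [  0.        , 476.89326997, 243.93770433],
       [  0.        ,   0.        ,   1.        ]]), 'T': array([[ 0.25666752, -0.67354267,  0.6931537 ,  1.27118392],
       [ 0.96649677,  0.18065197, -0.1823427 , -0.15871115],
       [-0.00240399,  0.71673226,  0.69734431,  0.74868719],
       [ 0.        ,  0.        ,  0.        ,  1.        ]])}
{'intrinsics': array([[565.65912525,   0.        , 330.8914765 ],
       [  0.        , 565.65912525, 231.00935733],
       [  0.        ,   0.        ,   1.        ]]), 'T': array([[ 0.0256501 ,  0.9798457 , -0.1981022 ,  0.40046715],
       [-0.99951391,  0.02162469, -0.02245697, -0.00184976],
       [-0.01772047,  0.19858193,  0.97992408,  1.05588571],
       [ 0.        ,  0.        ,  0.        ,  1.        ]])}
```

View pics/scene0.png

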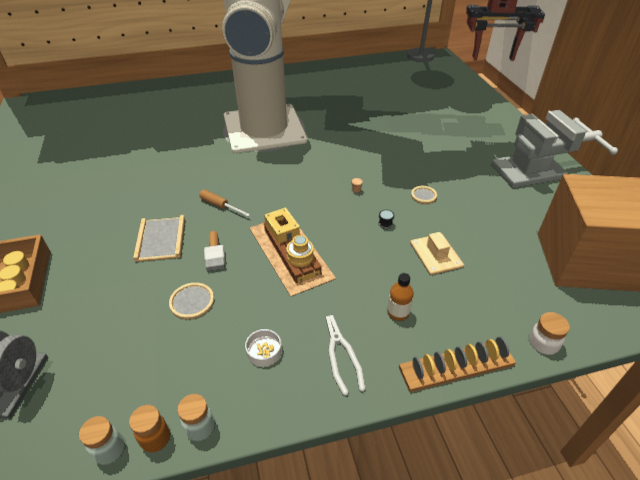

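View pics/top0.png

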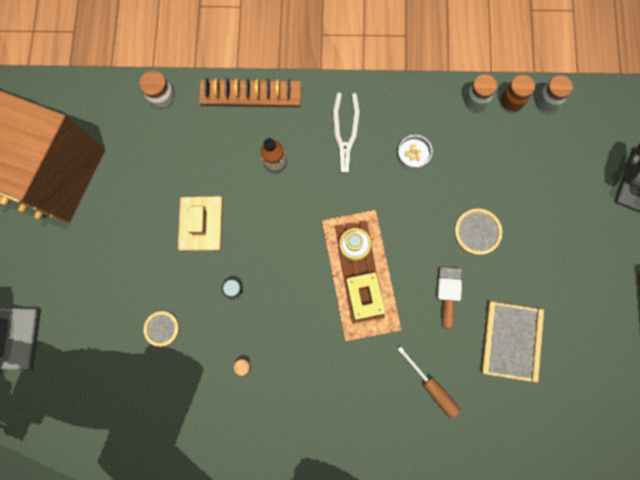

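The scene view shows the pile at about (292,248), with the eye lens on top of the frosted lens. The top view (also used for the fixtures) shows:
- frosted lens at (355,243)
- hood at (366,296)
- rest at (514,342)
- large dish at (479,231)
- small dish at (161,328)
- former at (199,222)
- bottle at (272,155)
- loupe at (232,288)

Next I'll make enlarged crops.

```bash
cat > h.py <<'E'
import numpy as np, cv2
from station import *
def ray(n,uv):
    c=camera_info(n);K=np.array(c["intrinsics"]);T=np.array(c["T"])
    p=np.linalg.inv(K)@np.array([uv[0],uv[1],1.]); d=T[:3,:3]@np.array([p[0],-p[1],-p[2]])
    return T[:3,3],d/np.linalg.norm(d)
def onz(n,uv,z):
    o,d=ray(n,uv); return o+d*(z-o[2])/d[2]
def proj(n,P):
    c=camera_info(n);K=np.array(c["intrinsics"]);T=np.array(c["T"])
    q=T[:3,:3].T@(np.array(P)-T[:3,3]); q=K@np.array([q[0],-q[1],-q[2]]); return q[:2]/q[2]
def tri(a,b):
    (o1,d1),(o2,d2)=ray("top",a),ray("scene",b)
    A=np.c_[d1,-d2]; s=np.linalg.lstsq(A,o2-o1,rcond=None)[0]
    p,q=o1+s[0]*d1,o2+s[1]*d2; return (p+q)/2,np.linalg.norm(p-q)
E
python3 - <<'E'
import cv2
t=cv2.imread("pics/top0.png");s=cv2.imread("pics/scene0.png")
def c(im,x,y,w,h,f,n): cv2.imwrite("pics/"+n,cv2.resize(im[y:y+h,x:x+w],None,fx=f,fy=f,interpolation=cv2.INTER_CUBIC))
c(t,310,195,110,150,4,"c_pile.png")
c(t,135,190,100,170,3.5,"c_left.png")
c(t,440,200,120,190,3,"c_right.png")
c(s,240,195,110,100,6,"c_spile.png")
E
```

```text
(no output)
```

View pics/c_pile.png

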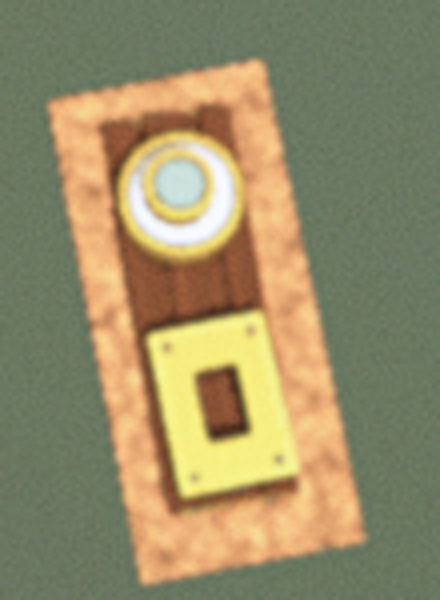

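View pics/c_left.png

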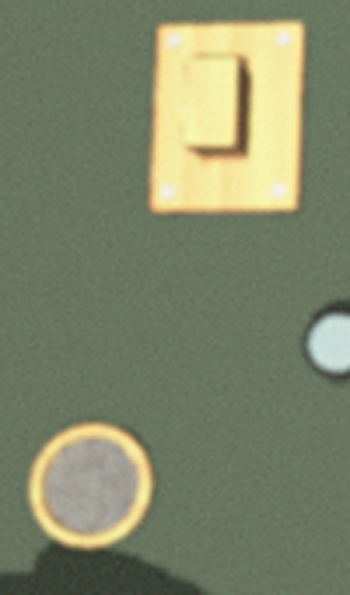

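View pics/c_right.png

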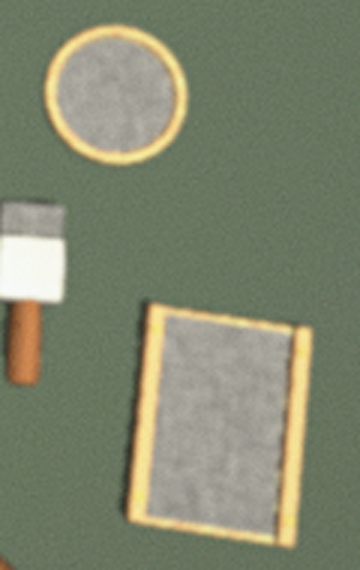

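View pics/c_spile.png

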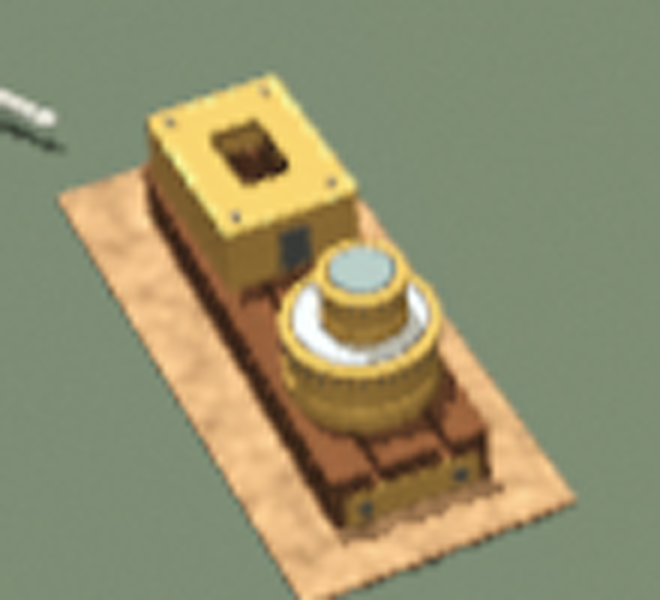

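```bash
cat > seg.py <<'E'
from h import *
F=4
def mask(im,box,f):
    x,y,w,h=box; c=cv2.resize(im[y:y+h,x:x+w],None,fx=F,fy=F,interpolation=cv2.INTER_CUBIC)
    hsv=cv2.cvtColor(c,cv2.COLOR_RGB2HSV).astype(int); m=f(hsv[...,0],hsv[...,1],hsv[...,2]).astype(np.uint8)*255
    m=cv2.morphologyEx(m,cv2.MORPH_OPEN,np.ones((5,5)))
    m=cv2.morphologyEx(m,cv2.MORPH_CLOSE,np.ones((5,5)))
    return m
def cont(m,box):
    cs,_=cv2.findContours(m,cv2.RETR_EXTERNAL,cv2.CHAIN_APPROX_NONE); k=max(cs,key=cv2.contourArea)[:,0]
    return (k+0.5)/F-0.5+np.array(box[:2])
def plane(n,k,z): return np.array([onz(n,p,z)[:2] for p in k],np.float32)
def rect(P):
    (c,(w,h),a)=cv2.minAreaRect(P*1000)
    if w<h: w,h,a=h,w,a+90
    return np.round(c,1),np.round([w,h],1),((a+90)%180)-90
def circ(P):
    c,ax,a=cv2.fitEllipse(cv2.convexHull(P*1000)); return np.round(c,1),np.round(ax,1)
E
cat > s1.py <<'E'
from seg import *
im=read_camera("top"); 
def ex(f,box,x,y):
    c=cv2.cvtColor(im,cv2.COLOR_RGB2HSV)[y,x]; return c
for nm,(x,y) in dict(bg=(300,200),brass=(355,320),wood=(350,262),mat=(333,225),felt=(478,231),rim=(457,232),plate=(185,240),top=(197,215),glass=(355,240),milk=(356,253),restfelt=(514,340)).items(): print(nm,ex(0,0,x,y))
E
python3 s1.py
```

```text
bg [ 50  50 123]
brass [ 13 151 133]
wood [ 10 160 116]
mat [ 14 124 236]
felt [ 21  20 176]
rim [ 23  99 242]
plate [ 27  82 247]
top [ 28  78 246]
glass [ 80  20 228]
milk [105   6 254]
restfelt [ 18  16 161]
```

```bash
cat > s2.py <<'E'
from seg import *
im=read_camera("top")
notbg=lambda h,s,v:~((h>36)&(h<75)&(s>30))
def go(n,box,f,z,kind):
    m=mask(im,box,f); cv2.imwrite(f"pics/m_{n}.png",m); k=cont(m,box); P=plane("top",k,z)
    print(n,kind(P))
go("eye_dish",(138,305,46,46),lambda h,s,v:(h<36)&(v>120),.009,circ)
go("eye_felt",(138,305,46,46),lambda h,s,v:(h<36)&(s<50)&(v>120),.004,circ)
go("field_dish",(445,200,66,62),notbg,.009,circ)
go("field_felt",(445,200,66,62),lambda h,s,v:(h<36)&(s<50)&(v>120),.004,circ)
go("plate",(170,188,60,70),notbg,.010,rect)
go("rest",(475,295,75,95),notbg,.013,rect)
go("restfelt",(475,295,75,95),lambda h,s,v:(h<36)&(s<50)&(v>120),.008,rect)
go("mat",(315,200,95,150),notbg,.004,rect)
brass=lambda h,s,v:(h>20)&(h<36)&(s>85)&(v>150)
go("hood",(340,268,48,57),brass,.058,rect)
go("eyelens",(335,222,40,35),lambda h,s,v:(h>70)&(h<100)&(s>15)&(v>150),.080,circ)
go("field",(338,225,34,37),lambda h,s,v:(v>150)&~((h<18)&(s>80))&~((h>36)&(h<75)&(s>30)),.058,circ)
go("holder",(325,205,70,60),lambda h,s,v:(h<18)&(v<150)|((v>150)&(h>20)),.030,rect)
go("loupe",(218,274,28,28),notbg,.030,circ)
for p in [(355,240),(366,296)]: print(onz("top",p,.058))
E
python3 s2.py; python3 - <<'E'
import cv2,numpy as np
L=[]
for n in "eye_dish field_dish plate restfelt mat hood eyelens field holder loupe".split():
    a=cv2.imread(f"pics/m_{n}.png",0); c=np.zeros((290,150),np.uint8); f=min(290/a.shape[0],150/a.shape[1]); b=cv2.resize(a,None,fx=f,fy=f)[:290,:150]; c[:b.shape[0],:b.shape[1]]=b; c[:,-2:]=128;L.append(c)
cv2.imwrite("pics/mm.png",np.vstack([np.hstack(L[:5]),np.hstack(L[5:])]))
E
```

```text
eye_dish (array([423.4, 330.4]), array([66.7, 68.2]))
eye_felt (array([423.3, 331.1]), array([47.1, 47.3]))
field_dish (array([ 618.4, -254.5]), array([92.4, 93.4]))
field_felt (array([ 619. , -255.5]), array([71. , 71.6]))
plate (array([622.4, 272. ]), array([109.8,  85.5]), 2.2389438152313232)Traceback (most recent call last):
  File "s2.py", line 12, in <module>
    go("rest",(475,295,75,95),notbg,.013,rect)
    ~~^^^^^^^^^^^^^^^^^^^^^^^^^^^^^^^^^^^^^^^^
  File "s2.py", line 5, in go
    m=mask(im,box,f); cv2.imwrite(f"pics/m_{n}.png",m); k=cont(m,box); P=plane("top",k,z)
                                                                         ~~~~~^^^^^^^^^^^
  File "seg.py", line 12, in plane
    def plane(n,k,z): return np.array([onz(n,p,z)[:2] for p in k],np.float32)
                                       ~~~^^^^^^^
  File "h.py", line 8, in onz
    o,d=ray(n,uv); return o+d*(z-o[2])/d[2]
        ~~~^^^^^^
  File "h.py", line 4, in ray
    c=camera_info(n);K=np.array(c["intrinsics"]);T=np.array(c["T"])
ValueError: time passes only in moves, steps and waits
[ WARN:0@0.013] global loadsave.cpp:275 findDecoder imread_('pics/m_restfelt.png'): can't open/read file: check file path/integrity
Traceback (most recent call last):
AttributeError: 'NoneType' object has no attribute 'shape'
```

Too many `camera_info` calls, so I'll cache the result.

```bash
sed -i 's/camera_info(n)/ci(n)/; s/^from station import \*/from station import *\nimport functools\nci=functools.lru_cache(None)(camera_info)/' h.py; python3 s2.py; python3 - <<'E'
import cv2,numpy as np
L=[]
for n in "eye_dish field_dish plate restfelt mat hood eyelens field holder loupe".split():
    a=cv2.imread(f"pics/m_{n}.png",0); c=np.zeros((290,150),np.uint8); f=min(290/a.shape[0],150/a.shape[1]); b=cv2.resize(a,None,fx=f,fy=f)[:290,:150]; c[:b.shape[0],:b.shape[1]]=b; c[:,-2:]=128;L.append(c)
cv2.imwrite("pics/mm.png",np.vstack([np.hstack(L[:5]),np.hstack(L[5:])]))
from station import get_time;print(get_time())
E
```

```text
eye_dish (array([423.4, 330.3]), array([66.6, 68.2]))
eye_felt (array([423.3, 331.1]), array([47. , 47.4]))
field_dish (array([ 618.4, -254.6]), array([92.5, 93.3]))
field_felt (array([ 619. , -255.5]), array([71.1, 71.6]))
plate (array([622.4, 271.9]), array([109.7,  85.7]), 1.966287612915039)
rest (array([ 417. , -310.5]), array([135.3, 104.9]), -7.537284851074219)
restfelt (array([ 416.9, -312.1]), array([119.7,  75.1]), -7.370002746582031)
mat (array([533.2, -35.1]), array([235.7, 109.7]), 12.411566734313965)
hood (array([488. , -42.3]), array([75.3, 55.1]), 13.2646484375)
eyelens (array([581.9, -21.4]), array([19. , 19.4]))
field (array([580.6, -22.4]), array([57.6, 59.8]))
holder (array([583.6, -21.5]), array([82.9, 60.5]), 9.0774564743042)
loupe (array([498.9, 199.5]), array([35.7, 38.2]))
[ 0.58671109 -0.02262858  0.058     ]
[ 0.48706661 -0.04366425  0.058     ]
0.25
```

View pics/mm.png

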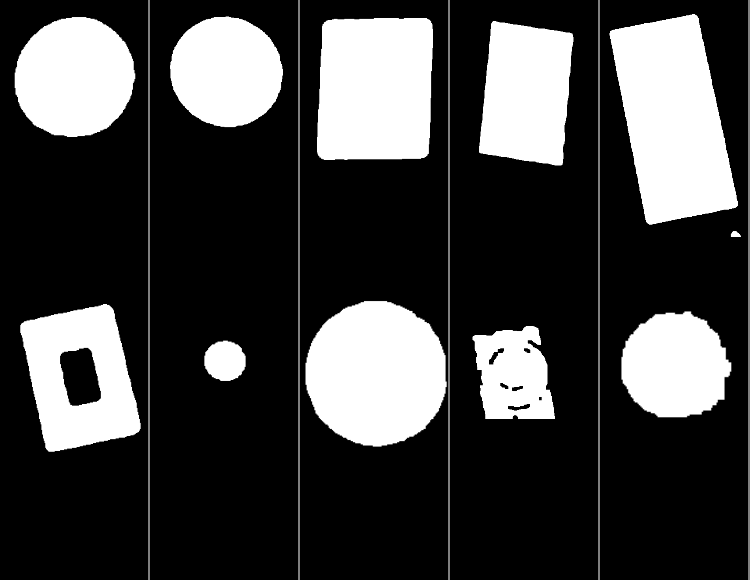

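The masks fit well: the dishes, rest, foot plate, hood, and both lenses all come out close to their known sizes. The hood–lens distance is 95 mm against an expected 96. First I'll pick the eye lens.

```bash
cat > mv.py <<'E'
from h import *
def q(deg):
    a=np.radians(deg)/2; return [0,float(np.cos(a)),float(np.sin(a)),0]   # tool down, jaws along deg
def best(p,deg):
    c=get_joint_pos(); o=[]
    for d in (deg,deg+180):
        j=inverse_kinematics(p,q(d))
        if j is not None: o.append((np.abs(np.array(j)-c).max(),d))
    return min(o)[1]
def above(x,y,z,deg):
    d=best([x,y,z],deg); move_pose([x,y,z],q(d)); return d
def st(s=""): print(s,"t%.2f"%get_time(),np.round(get_tcp_pos(),4),"grip %.3f"%get_grip_width(),np.round(get_ft_force(),1))
def shot(n,box=None,f=4):
    im=read_camera(n)[:,:,::-1]
    if box: x,y,w,h=box; im=cv2.resize(im[y:y+h,x:x+w],None,fx=f,fy=f,interpolation=cv2.INTER_CUBIC)
    return im
E
python3 - <<'E'
from mv import *
st()
above(.5815,-.022,.16,102.7); st("above")
movel([.5815,-.022,.066],v=.12); st("down")
command_gripper(0.0); st("grip")
movel([.5815,-.022,.085],v=.06); st("lift")
cv2.imwrite("pics/a1.png",shot("scene",(220,170,160,120),5))
E
```

```text
t0.25 [0.1857 0.5965 0.2223] grip 0.999 [-0.   0.8  0.2]
above t2.86 [ 0.5816 -0.0212  0.1601] grip 0.998 [-0.6 -0.1  0.1]
down t3.79 [ 0.5821 -0.022   0.0666] grip 0.997 [ 0.5 -0.2  0.4]
grip t4.70 [ 0.5815 -0.022   0.066 ] grip 0.355 [0.2 0.5 0.1]
lift t5.17 [ 0.5818 -0.022   0.0856] grip 0.357 [ 0.2 -0.7 -0.9]
```

View pics/a1.png

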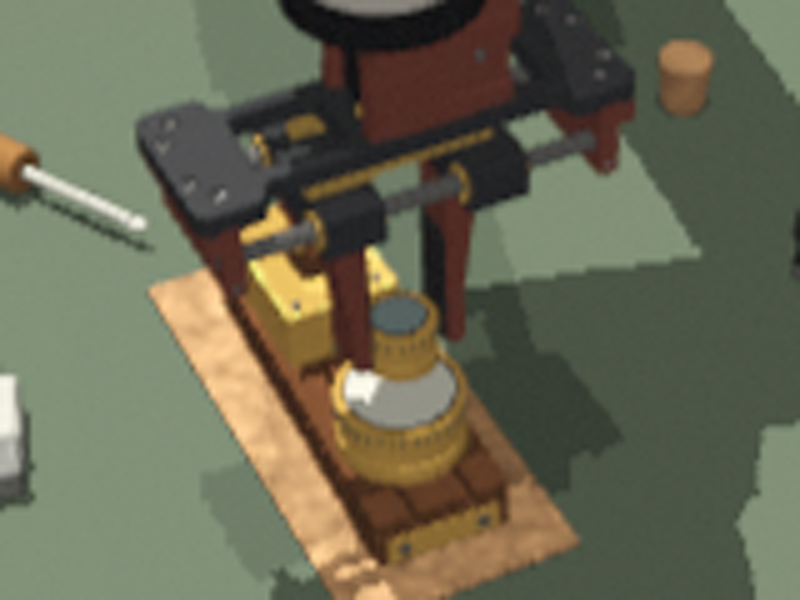

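The eye lens is held between the pads at crop (405,340). The grip width is 31.4 mm, as expected. Next I'll place it in the dish.

```bash
cat >> mv.py <<'E'
def place(x,y,deg,zfloor,h,zt=.17,op=1.0,over=.004):
    """h = TCP height above part's bottom"""
    p=get_tcp_pos(); movel([p[0],p[1],zt],v=.2)
    above(x,y,zt,deg); st("over")
    movel([x,y,zfloor+h+.006],v=.12); wait(.2)
    r=movel([x,y,zfloor+h-over],v=.015,until_force=3.0); st("touch %s"%r)
    return r
def release(x,y,zt=.17,op=1.0):
    command_gripper(op); p=get_tcp_pos(); movel([p[0],p[1],p[2]+.03],v=.08); movel([p[0],p[1],zt],v=.25); st("rel")
E
python3 - <<'E'
from mv import *
place(.4234,.3305,102.7,.004,.008,over=.003)
cv2.imwrite("pics/a2.png",shot("scene",(345,140,160,120),5))
E
```

```text
over t7.23 [0.4239 0.3299 0.1698] grip 0.359 [ 0.   0.5 -0.9]
touch True t9.31 [0.4234 0.3305 0.0116] grip 0.358 [0.9 0.3 1.5]
```

View pics/a2.png

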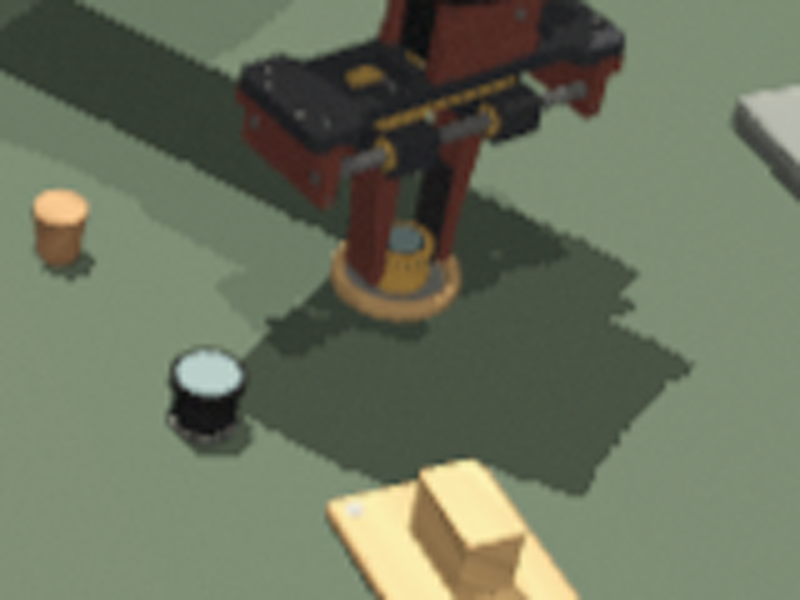

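The lens sits within the dish at crop (405,270), and contact came at the expected height. I'll release it, then take the frosted lens.

```bash
python3 - <<'E'
from mv import *
release(0,0)
above(.5805,-.0222,.16,102.7)
movel([.5805,-.0222,.039],v=.12); st("down")
command_gripper(0.0); st("grip")
movel([.5805,-.0222,.06],v=.06); st("lift")
im=shot("top"); cv2.imwrite("pics/b_top.png",im)
place(.6185,-.255,102.7,.004,.009)
cv2.imwrite("pics/b1.png",np.hstack([shot("scene",(120,230,150,110),4)[:440],shot("top",(140,305,40,45),4)[:0].reshape(0,0,3) if 0 else cv2.resize(im[305:350,140:180],(200,440))]))
E
```

```text
rel t11.53 [0.4224 0.3298 0.169 ] grip 0.998 [-0.2  0.2 -0.3]
down t14.12 [ 0.5811 -0.0222  0.0397] grip 0.999 [-0.2  0.6 -0.1]
grip t14.73 [ 0.5806 -0.0223  0.0392] grip 0.631 [-0.4 -0.9  2.7]
lift t15.23 [ 0.5807 -0.0222  0.0605] grip 0.634 [-0.3 -0.5 -1.5]
over t16.92 [ 0.6179 -0.2538  0.169 ] grip 0.632 [ 0.  -0.2 -0.9]
touch True t18.99 [ 0.6185 -0.255   0.013 ] grip 0.632 [-0.2  0.1  3.4]
```

View pics/b1.png

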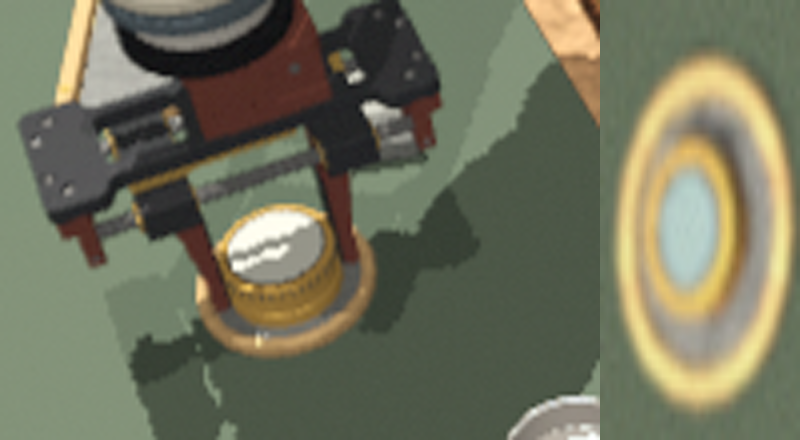

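The frosted lens is inside its dish at scene crop (285,270). In the top crop the eye lens stands in its dish, and I'll measure it now. Then I'll release and move the hood.

```bash
python3 - <<'E'
from mv import *
from seg import mask,cont,plane,circ
im=cv2.imread("pics/b_top.png")[:,:,::-1]; box=(140,305,42,46)
P=plane("top",cont(mask(im,box,lambda h,s,v:(h>70)&(h<100)&(s>15)&(v>130)),box),.026); print("eye lens",circ(P))
print("bottle",onz("top",(275,168),0),onz("top",(269,145),.105))
release(0,0)
above(.4878,-.0425,.16,103)
im=read_camera("top")
movel([.4878,-.0425,.038],v=.12); st("down")
command_gripper(0.0); st("grip")
movel([.4878,-.0425,.06],v=.06); st("lift")
im2=shot("top"); cv2.imwrite("pics/c_top.png",im2)
cv2.imwrite("pics/c1.png",shot("scene",(220,150,160,120),5))
E
```

```text
eye lens (array([423.4, 330.7]), array([19.1, 19.3]))
bottle [0.73699973 0.13468486 0.        ] [0.74587425 0.1336981  0.105     ]
rel t20.91 [ 0.617  -0.2544  0.1688] grip 0.999 [-0.2  0.1  0.2]
down t23.11 [ 0.4883 -0.0426  0.0385] grip 0.997 [0.8 0.3 0.6]
grip t23.76 [ 0.4878 -0.0425  0.0381] grip 0.591 [-0.9  0.1  1.8]
lift t24.27 [ 0.488  -0.0425  0.0604] grip 0.586 [ 0.4 -0.3 -1.8]
```

View pics/c1.png

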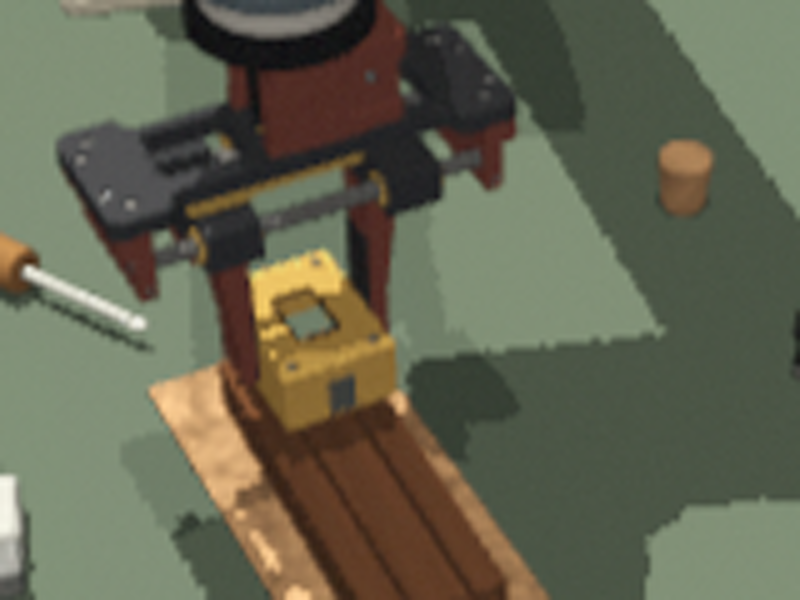

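View pics/c_top.png

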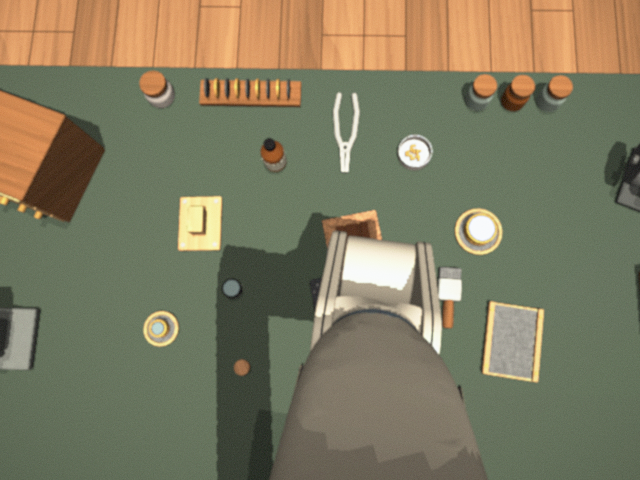

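The hood is held level at crop (320,340). In the top view both lenses stand in their dishes, and the eye lens is within 1 mm. Next I'll put the hood on the former.

```bash
python3 - <<'E'
from mv import *
print(place(.6224,.272,92.1,.021,.008,zt=.18))
cv2.imwrite("pics/d1.png",shot("scene",(370,180,130,110),5))
E
```

```text
over t26.42 [0.6221 0.2708 0.1794] grip 0.591 [ 0.1 -0.2 -1.4]
touch True t28.44 [0.6225 0.272  0.0291] grip 0.589 [-0.4 -0.2  4.9]
True
```

View pics/d1.png

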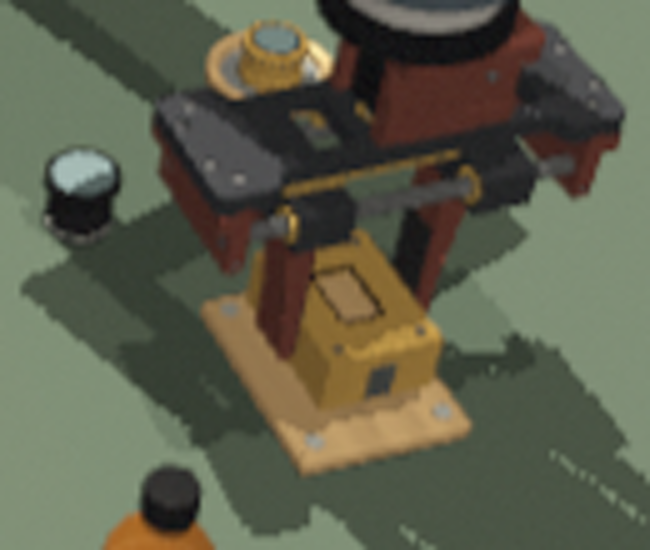

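The hood is down, with the former's top showing just below the window at crop (350,295). Contact came at the expected height. I'll release it and measure the bare card holder.

```bash
python3 - <<'E'
from mv import *
from seg import *
release(0,0,zt=.2)
im=read_camera("top"); cv2.imwrite("pics/e_top.png",im[:,:,::-1])
box=(315,200,95,150)
m=mask(im,box,lambda h,s,v:(h<20)&(s>90)&(v<165)); cv2.imwrite("pics/m_h.png",m)
P=plane("top",cont(m,box),.030); print("holder",rect(P))
cv2.imwrite("pics/e_c.png",cv2.resize(im[200:350,315:410,::-1],None,fx=4,fy=4))
E
```

```text
rel t30.47 [0.6207 0.2713 0.1985] grip 0.999 [-0.3 -0.1 -1.2]
holder (array([535.2, -30.3]), array([180.3,  60.1]), 10.808884620666504)
```

View pics/e_top.png

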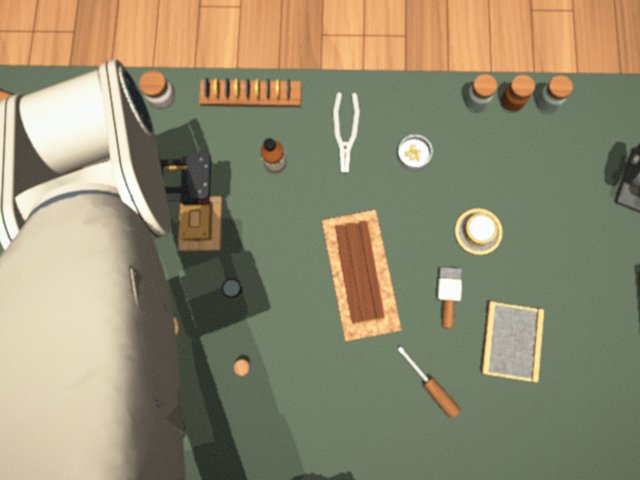

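View pics/m_h.png

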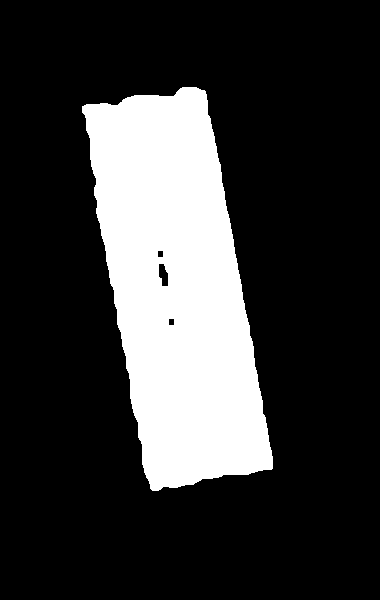

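The bare holder measures 180.3×60.1 mm at (0.535,−0.030) with an angle of 10.8°. The hood is on its former, and the bottle and loupe are unmoved. I'll take the holder now.

```bash
python3 - <<'E'
from mv import *
above(.535,-.0303,.13,100.9)
movel([.535,-.0303,.014],v=.12); st("down")
command_gripper(0.0); st("grip")
movel([.535,-.0303,.04],v=.06); st("lift")
cv2.imwrite("pics/f1.png",shot("scene",(220,150,160,120),5))
print(place(.417,-.311,82.5,.008,.010,zt=.15))
cv2.imwrite("pics/f2.png",shot("scene",(90,170,160,120),5))
E
```

```text
down t32.86 [ 0.5355 -0.0303  0.0146] grip 1.002 [ 0.3 -0.   0.2]
grip t33.41 [ 0.5353 -0.0304  0.0144] grip 0.681 [-0.6 -1.9  4.1]
lift t33.99 [ 0.5351 -0.0303  0.0403] grip 0.678 [-0.4  0.  -2.4]
over t35.91 [ 0.4173 -0.3103  0.1496] grip 0.679 [-0.3  0.5 -2.1]
touch True t37.77 [ 0.4171 -0.3111  0.0183] grip 0.686 [ 0.4 -0.4  5.6]
True
```

View pics/f2.png

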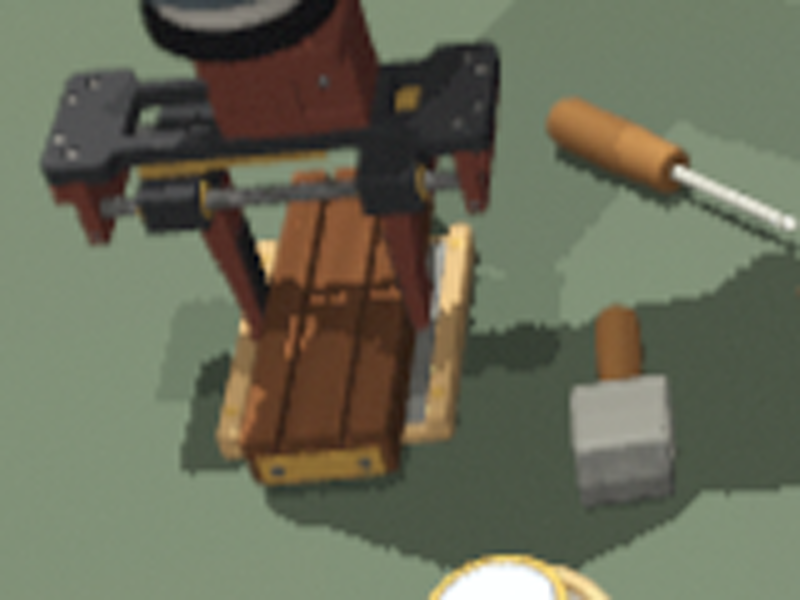

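The holder is down between the cheeks at crop (330,330), with contact at the expected height. I'll release it, move clear, and check everything.

```bash
python3 - <<'E'
from mv import *
from seg import *
release(0,0,zt=.2)
move_pose([.3,0.12,.35],q(best([.3,.12,.35],90))) if inverse_kinematics([.3,.12,.35],q(90)) is not None else print("noik")
wait(.5); st()
im=read_camera("top"); cv2.imwrite("pics/g_top.png",im[:,:,::-1])
cv2.imwrite("pics/g_s.png",shot("scene"))
def go(n,box,f,z,kind):
    try: print(n,kind(plane("top",cont(mask(im,box,f),box),z)))
    except Exception as e: print(n,e)
go("eye",(140,305,42,46),lambda h,s,v:(h>70)&(h<100)&(s>15)&(v>130),.026,circ)
go("field",(455,205,50,50),lambda h,s,v:(s<15)&(v>200),.032,circ)
go("hood",(175,190,50,65),lambda h,s,v:(h>20)&(h<36)&(s>110)&(v>100),.049,rect)
go("holder",(470,280,85,110),lambda h,s,v:(h<20)&(s>90)&(v<165),.034,rect)
go("loupe",(218,274,28,28),lambda h,s,v:~((h>36)&(h<75)&(s>30)),.030,circ)
E
```

```text
rel t39.73 [ 0.4158 -0.31    0.1988] grip 0.997 [-0.2  1.9  0. ]
 t41.95 [0.3001 0.1199 0.35  ] grip 1.004 [ 0.5 -0.1 -0.8]
eye (array([423.3, 330.7]), array([19. , 19.5]))
field (array([ 619.6, -255.2]), array([46. , 46.3]))
hood (array([622.1, 271.6]), array([76.4, 56.8]), 1.8624975681304932)
holder (array([ 418.6, -307.9]), array([180.3,  71.4]), -7.4117889404296875)
loupe (array([497.4, 199.1]), array([35.2, 40.5]))
```

View pics/g_top.png

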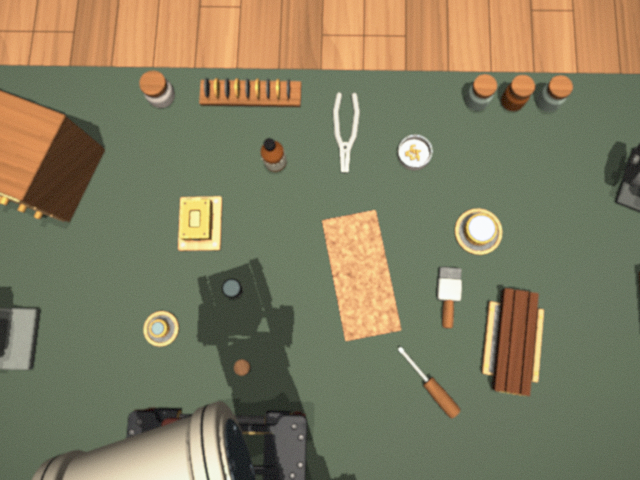

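View pics/g_s.png

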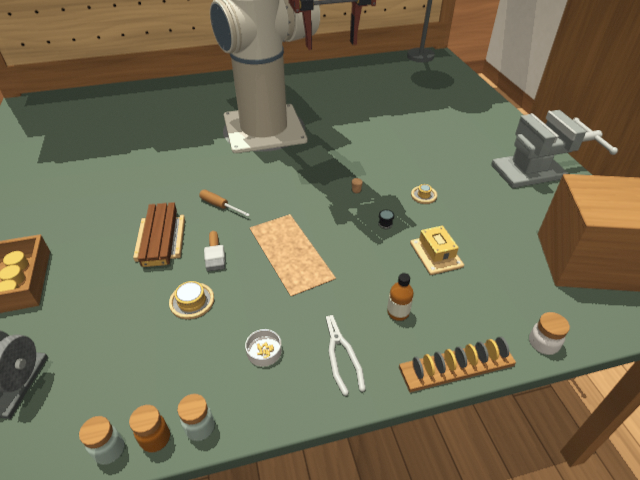

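```bash
python3 -c "
from station import *
print(get_time(),abs(get_qvel()).max()); job_done()"
```

```text
42.05 0.001944055007476099
the job is handed in; nothing more can be done
```

All four parts are on their work places, and I handed the job in at about 42 s of the allowed 96 s. I took the pile apart from the top: eye lens, frosted lens, hood, then card holder. Each part was lowered until it touched, and contact came within about 1 mm of the expected height.

Final checks from the top camera, with the arm clear and still:

| Part | Off centre | Angle to its place |
|---|---|---|
| Eye lens | less than 1 mm | – |
| Frosted lens | about 1 mm | – |
| Hood | less than 1 mm | less than 1° |
| Card holder | about 3 mm | about 0.1° |

- **Card holder check:** the colour mask came out 71 mm wide instead of 60 mm because it included the visible side face. The 3 mm figure is corrected from the far edge, so it is less certain than the others. The limit is 12 mm across.
- **Bystanders:** the loupe measured within 1.5 mm of its first position, the difference probably being shadow. I checked the bottle only by eye; it looks upright and unmoved in both views.
- **Not measured:** I did not measure final heights or tilt directly. They rest on the contact heights and on how the parts look in the pictures.

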